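# Discard a specimen cup through the counterbalanced drop tray and shut the cover

## Robot

A 7-joint arm with a two-finger parallel gripper is mounted at the origin on a cart in front of the work surface, level with it; the furniture and walls round the work are solid. World frame = base frame: x ahead of the robot, y to its left, z up, the work surface at z = 0. Lengths are in mm, angles in rad, forces in N, time in s.
With the tool pointing down it reaches from about 400 to 875 mm from the base axis. Payload 6.5 kg.
Tool frame: the origin (TCP) lies on the mounting face of the last link; the fingertips stand 173 mm ahead of it and the grasp point (between the pads) lies robot.pinch_z ahead of it (robot.pinch_z is the distance from the TCP to the grasp point, in mm); y points along the fingers, z is the direction in which the jaws open and shut, and the axes are right-handed (so a half turn about y gives the same grasp; the last joint's range is limited). The gripper opens to 85 mm and grips with 20 to 120 N. Pads are 22 mm wide; open, the fingers measure 114 mm over their backs; the gripper's body (76 mm by 85 mm) begins 54 mm behind the grasp point. The pads swing forward as they close: fully open they stand 13 mm farther back than shut.
Start: joints at [-1.284, 0.536, -0.004, 1.538, 0.003, 1.067, -0.071], TCP at [224.583, 609.961, 404.69] pointing down, gripper open.
Joint ranges: [-2.7, 2.7], [-0.37, 2.16], [-1.27, 1.26], [0.24, 2.4], [-1.31, 4.45], [0.19, 1.91], [-2.76, 2.76]. Speed limits (rad/s): [2.39, 2.39, 3.14, 3.14, 3.14, 3.14, 3.14].

## Interface

Orientations are given as a rotation vector (axis times angle).
In Python, from workcell import robot, eyes, spotter gives the robot as it stands.
- The arm moves only by the shell command python3 -m inch 'ROWS' [FORCE]. ROWS is text: rows parted by semicolons, each of 5 numbers parted by spaces: the shift along the tool's x, y, z in units of 50 mm (1.0 is 50 mm), then the turn about the tool's y in rad, then the closure, from 0 (fully open) to 1 (shut). A call has 1 to 20 rows; each row shifts and turns the commanded pose from where the row before left it, along the tool's axes as they then stand; what a row does not reach is not made up. A row lasts 1/8 s, in which the tool goes at most 62.5 mm and 10.7 degrees, less where a joint would pass 70% of its speed; a pose out of reach is approached as far as the arm can. A call is refused whole if a number of a shift passes 1 or a number of a turn 0.188, either way. A call with a gripper value outside its range is refused whole. The fingers move at their own pace and stop on an object; FORCE is the grip in N (left out, the last holds). Time passes only in rows, so rows that do not move let the fingers close. It gives the time, the measured TCP pose, the force and the opening at its end, in the units of the state.
- robot.read_state(): the state, without advancing time (a new reading comes with each control period).
- eyes.read_camera(name): name is "scene" or "top" or "wrist"; returns the picture (420x560x3 uint8, red, green, blue); there is no depth.
- eyes.camera_model(name): a dict with "camera_matrix" (3x3 intrinsics, pixels), "R" (3x3) and "t" (3): a world point X has camera coordinates R X + t; the wrist camera has in their place "mount" (4x4, takes a point from camera to tool coordinates, whose origin is the TCP and whose axes are the tool frame's). Camera axes: x right, y down, z forward; pixel columns grow to the right and rows downward; lengths in mm; the calibration is good to about 2 mm. A picture is of the moment at which its call begins: read the wrist's pose just before it. camera_model takes no time and is no camera call.
- robot.close_job(): hands the job in, once; it reports no verdict.
Trained networks look in the newest picture that a camera, given by its name, has taken for a name from the list of things; names that differ only in an ending like _2 or _b are one class to them, and where a whole thing is asked for, a point or a joint stands for the part that bears it (a point fixed in the world has none). Each returns a list of dicts, best first, with "score" (0 to 1); they miss things now and then, are a little off and sometimes report something else, mostly with a low value. They report only what shows in the picture. A call takes as long as a camera call. They do not tell look-alikes from the thing itself.
- spotter.spot_in(thing, camera): "location" ([x, y, z] in mm, in world coordinates, good to about 4 mm: the middle of the surface that is visible of it).
The state is a dict: "t": time; "qpos": joint angles; "dq": joint speeds; "tau": joint torques, N m; "position": TCP position; "orientation": TCP orientation; "wrist_force": force on the tool from outside, world axes, zero at the start; "moment": the same for the moment, N m; "finger_gap": finger opening in mm.
Only numpy, scipy, OpenCV 4.12 (cv2) and the standard library are available. Lean on these libraries where they do the work, as an engineer would, in place of code of your own. Each camera call takes 0.05 s, during which the arm holds its last target. There are 200 camera calls.

## Task

The lidded specimen cup on the bench is finished with: discard it in the waste box. Reach in under the hood, set the cup down upright on the drop tray (do not drop it) and ease it inwards until its own weight tips the tray and it falls in, without pressing the tray down by hand. When the empty tray has swung back, swing the clear cover down fully shut, and leave the other things on the bench where they are.

Things in the scene. Friction and masses are not known exactly. Their poses are not given: they have to be found in the camera images.
- specimen_cup: Lidded specimen cup standing on the bench, the only one there: 68 mm tall, ribbed screw lid 61 mm across and 14 mm high at the top (54 to 68 mm up), body below it tapering from 56 mm to about 45 mm at the foot. Mass 85 to 155 g depending on its contents, not known beforehand. Origin at the centre of its underside, z up. The lid does not come off.
- waste_box: Waste box fixed on the bench: translucent box, grey lid and hood, 260 mm deep (x), 190 wide (y), 285 tall. Origin under its centre; x away from its mouth (the mouth faces the robot at -x), y left, z up. Lid: a front ledge at z = 165 mm, x -133 to -83; flush behind it the white drop tray. Below the tray it is hollow down to 5 mm above the bench. All mm in the next entries are in this frame.
- hood_edge (a point): Middle of the underside of the hood's front rail, x = -50, z = 275 mm: the rail is 12 x 10 mm, the clear flat roof runs back from it (top z = 279). Hood side cheeks are 174 mm apart inside and slope from the rail down to the ledge. The open cover stands up from the rail, leaning to the robot, so a vertical hand cannot reach the inner tray: come in leaning 30 to 45 degrees, fingers pointing inwards and down.
- tray_plate: White plate of the drop tray. Origin at the middle of its axle line, at the height of its top face: x = -75, z = 165 mm of the box; x inwards along the plate. Level, it runs from 4 mm before to 116 mm beyond the axle, 154 mm wide between 8 mm high side flanges. Steel balance weights on arms sit outside the box at both ends of the axle (x = -138 to -70, out to y = +-123 mm) and rise as it tips.
- drop_tray (a joint): Drop tray, 0 = level (held by its balance weights) to 0.85 rad = inner edge down. A cup whose centre is less than 28 mm inwards of the axle does not tip it; the balance point is 30 to 66 mm inwards, nearer for a heavy cup. Past it the tray runs down by itself, the cup slides into the box and the empty tray swings back to 0. Slippery: friction about 0.3.
- cover_hinge (a point): Middle of the cover's hinge axis (along y), x = -50, z = 287 mm. The clear cover is a 4 mm plate, 184 mm wide, reaching 128 mm from the hinge, with a grey round free edge 12 mm thick. When it is open, its outer face looks up and away from the robot; reach over the free edge and push on that face.
- cover (a joint): Cover: 0 = shut, hanging from the hinge down and towards the robot to the ledge, 34.8 degrees off vertical. Grows as the free edge swings out to the robot and up: 0.96 rad = level, pointing at the robot; stop at 2.35 rad, 11 degrees short of straight up. Starts open, near the stop. Stiff hinge (0.07 N m): it stays where it is left, so push it all the way shut.
- jar: Round clear jar of cotton balls, 74 mm across, 108 mm tall, upright, loose; leave alone. Origin under its centre.
- stain_bottle: Dropper bottle with a pointed cap, 34 mm across, 85 mm tall, upright, loose; leave alone. Origin under its centre.
- minute_timer: Flat bench timer 62 x 66 x 18 mm, lying flat; leave alone. Origin under its centre.
- dish: Clear petri dish 91 mm across, 16 mm high; leave alone. Origin under its centre.
- slidebox: Dark slide box 72 x 98 x 37 mm on the left; leave alone. Origin under its centre.
Things that resemble listed ones, but are neither listed nor needed, are in the scene too. Leave any green or red look-alike of the specimen_cup alone.

How it is judged (in metres and radians):
On the way, in this order (a step that is already met when the one before it is completed fails the run):
1. the cup stands upright on the level drop tray, beyond its axle (x of specimen_cup in the frame of waste_box between -0.068 and 0.05 m and y of specimen_cup in the frame of waste_box between -0.07 and 0.07 m and z of specimen_cup in the frame of waste_box between 0.15 and 0.18 m and angle between specimen_cup's own z axis and vertical below 0.35 rad and value of joint drop_tray below 0.2 rad and contact force between specimen_cup and waste_box above 0.05 N).
2. the tray has tipped under the cup (value of joint drop_tray above 0.4 rad and contact force between the fingers and tray_plate below 0.3 N).
3. the cup lies in the box and the empty tray has swung back level (x of specimen_cup in the frame of waste_box between -0.13 and 0.13 m and y of specimen_cup in the frame of waste_box between -0.095 and 0.095 m and z of specimen_cup in the frame of waste_box below 0.125 m and value of joint drop_tray below 0.1 rad), for 0.2 s.
At the end, for the whole second after the job is handed in: The specimen cup lies at rest inside the waste box below the tray (its origin within the box's outline and less than 125 mm above the bench), the drop tray is back level (under 0.1 rad), the cover is shut (under 0.08 rad) (all of step 3 and value of joint cover below 0.08 rad and linear speed of specimen_cup below 0.03 m/s); the robot touches nothing.
It fails at once if the cup is dropped or thrown onto the tray (let go and moving faster than 0.45 m/s more than 20 mm above tray level) (z of specimen_cup in the frame of waste_box above 0.185 m and horizontal distance between specimen_cup and waste_box below 0.2 m and contact force between specimen_cup and the fingers below 0.05 N and linear speed of specimen_cup above 0.45 m/s).
It fails at once if the fingers press on the tray plate (over 0.3 N) while it is tipped more than 0.2 rad (value of joint drop_tray above 0.2 rad and contact force between the fingers and tray_plate above 0.3 N).
It fails at once if another thing on the bench is shifted by more than 30 mm (distance of any of jar, stain_bottle, minute_timer, dish, slidebox from where it was at the start of the episode above 0.03 m).
It also fails if it takes over 72 s, if anything falls off the work surface, if the arm or the gripper's body presses on something with over 40 N, if the wrist force passes 120 N, or if a joint passes its speed limit or range.

## Working session

There is one attempt and no reset: what is moved stays moved. The work goes in short steps, Python scripts to look and compute and a shell command to move; the robot and the scene stay as the last step left them, time stands still between calls to the robot, and variables do not carry over. Pictures are saved under pics/ and viewed, about 8 in all and at most 12, crops included, and the job is handed in when it is done.

```bash
mkdir -p pics; ls
python3 - <<'E'
from workcell import robot, eyes, spotter
import cv2, numpy as np
s=robot.read_state(); print(s, robot.pinch_z)
for c in ("scene","top"):
    im=eyes.read_camera(c); cv2.imwrite(f"pics/{c}0.png",im[:,:,::-1])
    for n in ("specimen_cup","waste_box","tray_plate","cover","jar","stain_bottle","minute_timer","dish","slidebox"):
        try: print(c,n,[(round(d["score"],2),np.round(d["location"]).tolist()) for d in spotter.spot_in(n,c)])
        except Exception as e: print(n,e)
    m=eyes.camera_model(c); print({k:np.round(v,3).tolist() for k,v in m.items()})
print(eyes.camera_model("wrist"))
E
```

```text
pics
{'t': 0.0, 'qpos': array([-1.28418239,  0.53717592, -0.00443652,  1.53887578,  0.00264593,
        1.06729772, -0.07116726]), 'dq': array([-7.43575006e-04,  1.60617230e-04,  3.47764196e-04,  1.12102922e-03,
        6.97860477e-04,  5.45002604e-04, -6.24774004e-05]), 'tau': array([-2.16169092e-04, -5.83428812e+01,  1.04846980e+00, -2.59104860e+01,
        1.23217792e-02,  9.51551890e-03, -9.09197155e-06]), 'position': array([224.48989056, 609.64972859, 403.80550697]), 'orientation': array([-1.55477242,  0.27691746, -0.2766982 ]), 'wrist_force': array([-0.25063404,  0.26239796, -0.0911265 ]), 'moment': array([-0.00010587,  0.01555163, -0.06748437]), 'finger_gap': 85.53086594193113} 154.70000000000002
scene specimen_cup [(0.85, [570.0, -167.0, 62.0]), (0.63, [468.0, 189.0, 57.0]), (0.59, [345.0, -432.0, 65.0])]
scene waste_box []
scene tray_plate [(0.78, [674.0, 89.0, 166.0])]
scene cover [(0.95, [635.0, 60.0, 346.0]), (0.51, [625.0, 70.0, 167.0])]
scene jar []
scene stain_bottle [(0.49, [453.0, 70.0, 43.0])]
scene minute_timer [(0.66, [447.0, -145.0, 16.0])]
scene dish []
scene sl
[... 728 characters left out ...]
201, 0.0, 282.825], [0.0, 469.201, 207.957], [0.0, 0.0, 1.0]], 'R': [[-0.015, -1.0, -0.011], [-0.982, 0.017, -0.188], [0.188, 0.008, -0.982]], 't': [11.036, 551.905, 1808.875]}
{'camera_matrix': array([[315.37297098,   0.        , 279.83894488],
       [  0.        , 315.37297098, 213.58785721],
       [  0.        ,   0.        ,   1.        ]]), 'mount': array([[ 4.64850645e-04,  9.63415313e-01,  2.68012534e-01,
        -6.87831259e+01],
       [ 1.74420832e-04, -2.68012637e-01,  9.63415381e-01,
         3.02907849e+01],
       [ 9.99999877e-01, -4.01097292e-04, -2.92625548e-04,
        -2.26116248e-01],
       [ 0.00000000e+00,  0.00000000e+00,  0.00000000e+00,
         1.00000000e+00]])}
```

Run:
```python
import cv2, numpy as np
a=cv2.imread("pics/scene0.png");b=cv2.imread("pics/top0.png")
cv2.imwrite("pics/scene0b.png",cv2.resize(a,(800,600),interpolation=cv2.INTER_CUBIC))
cv2.imwrite("pics/top0b.png",cv2.resize(b,(800,600),interpolation=cv2.INTER_CUBIC))
```

```text
(no output)
```

View pics/scene0b.png

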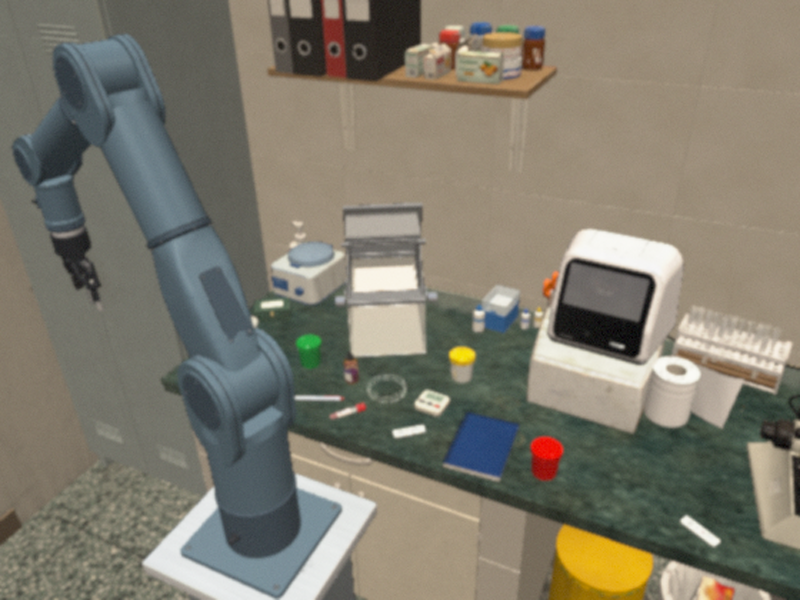

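View pics/top0b.png

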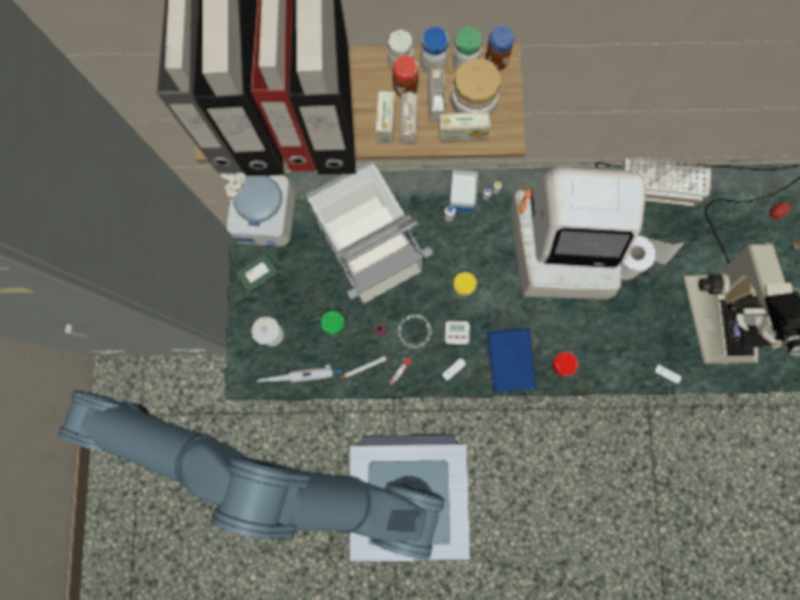

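Scene picture: a green cup at (308,350), a yellow-lidded clear one at (461,364) and a red one at (546,458). The yellow one is the specimen cup, since green and red are look-alikes. The waste box is at (385,280). In the top view it is yawed about 27°, with the axle weights at (355,293) and (428,255). I'll enlarge both views to measure the yaw.

Run:
```python
import cv2, numpy as np
a=cv2.imread("pics/scene0.png");b=cv2.imread("pics/top0.png")
t=cv2.resize(b[112:217,210:310],(400,420),interpolation=cv2.INTER_CUBIC)
s=cv2.resize(a[138:258,230:330],(400,480),interpolation=cv2.INTER_CUBIC)
c=cv2.resize(a[235:275,300:345],(180,160),interpolation=cv2.INTER_CUBIC)
o=np.zeros((600,800,3),np.uint8);o[:420,:400]=t;o[:480,400:]=s;o[430:590,:180]=c
cv2.imwrite("pics/crop1.png",o)
```

```text
(no output)
```

View pics/crop1.png

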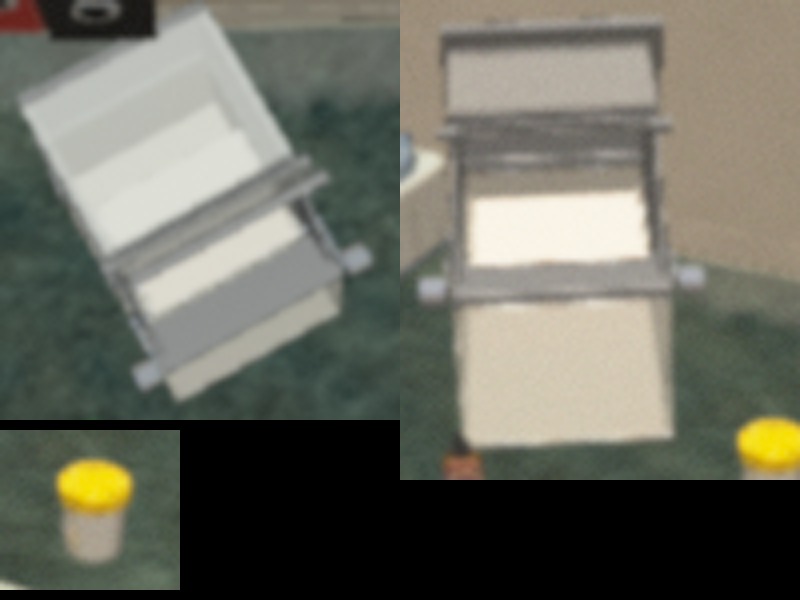

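The crop shows a yellow-lidded cup with a clear body, so it is the specimen cup. Next I fit the box pose to the corner pixels and compute the cup from its lid.

```bash
cat > h.py <<'E'
from workcell import robot, eyes, spotter
import cv2, numpy as np
from scipy.optimize import least_squares
from scipy.spatial.transform import Rotation as R
def proj(c,X):
    m=eyes.camera_model(c); p=(m["R"]@np.atleast_2d(X).T).T+m["t"]; q=(m["camera_matrix"]@p.T).T; return q[:,:2]/q[:,2:]
def plane(c,uv,z):
    m=eyes.camera_model(c); d=m["R"].T@np.linalg.inv(m["camera_matrix"])@[*uv,1]; o=-m["R"].T@m["t"]; return o+d*(z-o[2])/d[2]
E
python3 - <<'E'
from h import *
T=[((168,367),(-133,95,165)),((343,272),(-133,-95,165)),((178,402),(-130,95,5)),((340,308),(-130,-95,5)),((20,103),(130,92,279)),((205,8),(130,-92,279)),((357,257),(-104,-118,165)),((148,375),(-104,118,165))]
S=[((465,445),(-130,95,5)),((672,437),(-130,-95,5)),((455,300),(-133,95,165)),((672,290),(-133,-95,165)),((445,130),(-50,92,281)),((665,122),(-50,-92,281))]
def world(p,X):
    return (R.from_euler("z",p[2]).as_matrix()@np.array(X,float).T).T+[p[0],p[1],0]
def f(p):
    r=proj("top",world(p,[x for _,x in T]))-np.array([(210+u/4,112+v/4) for (u,v),_ in T])
    q=proj("scene",world(p,[x for _,x in S]))-np.array([(230+(u-400)/4,138+v/4) for (u,v),_ in S])
    return np.r_[r.ravel(),q.ravel()]
o=least_squares(f,[690,100,.48],x_scale=[1,1,.01],loss="soft_l1"); print(o.x,np.degrees(o.x[2])); print(np.round(f(o.x).reshape(-1,2),1).tolist())
# cup lid by colour
for c in("scene","top"):
    im=cv2.cvtColor(cv2.imread(f"pics/{c}0.png"),cv2.COLOR_BGR2HSV)
    m=cv2.inRange(im,(22,150,120),(35,255,255)); n,l,st,ce=cv2.connectedComponentsWithStats(m)
    for i in range(1,n):
        if st[i,4]>60: print(c,ce[i],st[i],plane(c,ce[i],62 if c=="scene" else 67))
    print(im[200,325])
E
```

```text
[7.01520609e+02 9.48906139e+01 5.01584482e-01] 28.73867387941788
[[0.5, 2.4], [0.9, 1.6], [0.5, 0.6], [0.6, 1.4], [0.4, -0.6], [-1.0, -1.0], [-1.2, -4.1], [-3.7, -3.2], [-0.2, 0.5], [0.3, -0.1], [-0.5, -0.5], [0.3, -0.6], [1.1, 0.9], [-0.9, 0.6]]
scene [322.95979899 248.68341709] [314 243  19  13 199] [ 586.18719708 -163.32249987   62.        ]
scene [420.63541231 397.50690666] [ 388  372   68   48 2389] [ 128.2419877  -582.36710658   62.        ]
[ 20  54 156]
top [324.92896175 197.98907104] [318 191  15  15 183] [ 586.38985523 -164.82972196   67.        ]
[ 26 190 212]
```

```bash
python3 -m inch '0 0 0 0 0'
python3 - <<'E'
from h import *
s=robot.read_state(); print(R.from_rotvec(s["orientation"]).as_matrix().round(3), s["position"])
E
python3 -m inch '0 0 0 0.18 0'
python3 - <<'E'
from h import *
s=robot.read_state(); print(s["t"],R.from_rotvec(s["orientation"]).as_matrix().round(3), s["position"],s["qpos"])
E
python3 -m inch --help | head -30
```

```text
t: 1.12
position: [224.6, 610.0, 404.7]
orientation: [-1.553, 0.277, -0.277]
wrist_force: [-0.2, 0.4, 0.1]
finger_gap: 85.2
[[ 0.938  0.     0.345]
 [-0.345  0.     0.938]
 [ 0.    -1.     0.   ]] [224.5760534  609.97518356 404.70186559]
t: 1.25
position: [224.7, 609.9, 404.7]
orientation: [-1.53, 0.421, -0.421]
wrist_force: [0.2, 0.1, -0.1]
finger_gap: 85.6
1.25 [[ 0.859 -0.     0.511]
 [-0.511  0.     0.859]
 [-0.    -1.    -0.   ]] [224.72073809 609.89866568 404.67517906] [-1.31178635  0.53610428  0.03615721  1.53987514 -0.02137267  1.06600761
 -0.23640787]$: bad value
```

```bash
cat >> h.py <<'E'
BOX=np.array([701.5,94.9,0]); YAW=np.radians(28.7)
def st():
    s=robot.read_state(); M=R.from_rotvec(s["orientation"]).as_matrix(); p=s["position"]; g=p+M[:,1]*robot.pinch_z
    y=M[:,1]; print("t",round(s["t"],2),"tcp",p.round(1),"grasp",g.round(1),"gap",round(s["finger_gap"],1),"F",s["wrist_force"].round(1))
    print(" tooly",y.round(3),"tilt",round(np.degrees(np.arccos(-y[2])),1),"az",round(np.degrees(np.arctan2(y[1],y[0])),1),"toolz",M[:,2].round(3),"q",s["qpos"].round(2))
    return s,M,p,g
def box(P): return R.from_euler("z",YAW).as_matrix().T@(np.asarray(P)-BOX)
def unbox(b): return R.from_euler("z",YAW).as_matrix()@np.asarray(b,float)+BOX
def units(M,d): return (M.T@np.asarray(d)/50).round(3)
E
python3 -m inch '0.9 -0.3 -0.16 0 0;0.9 -0.3 -0.16 0 0;0.9 -0.3 -0.16 0 0;0.9 -0.3 -0.16 0 0;0.9 -0.3 -0.16 0 0;0.9 -0.3 -0.16 0 0;0.9 -0.3 -0.16 0 0;0.9 -0.3 -0.16 0 0;0.9 -0.3 -0.16 0 0;0.9 -0.3 -0.16 0 0;0 0 0 -0.18 0;0 0 0 -0.18 0;0 0 0 -0.18 0;0 0 0 -0.18 0;0 0 0 -0.18 0;0 0 0 -0.14 0'; python3 -c "
from h import *
st()"
```

```text
t: 3.25
position: [571.6, 312.4, 554.7]
orientation: [-1.533, -0.402, 0.402]
wrist_force: [-0.2, 0.7, 0.8]
finger_gap: 85.1
t 3.25 tcp [571.6 312.4 554.7] grasp [571.6 312.4 400. ] gap 85.1 F [-0.2  0.7  0.8]
 tooly [-0. -0. -1.] tilt 0.0 az -116.9 toolz [-0.49   0.872 -0.   ] q [-0.56  0.44 -0.01  1.34  0.01  1.37  1.51]
```

```bash
python3 -m inch '0 -1 0 0 0;0 -1 0 0 0;0 -1 0 0 0;0 -1 0 0 0;0 -1 0 0 0;0 -1 0 0 0;0 -1 0 0 0;0 -1 0 0 0' >/dev/null; python3 -c "
from h import *
st()"
```

```text
t 4.25 tcp [515.6 281.9 863.9] grasp [532.3 291.  710.4] gap 85.5 F [-0.4 -0.1  0.3]
 tooly [ 0.108  0.059 -0.992] tilt 7.1 az 28.8 toolz [-0.486  0.874 -0.001] q [-0.76  0.34  0.32  0.78 -0.12  1.91  1.57]
```

The tool leans once joint 6 saturates, and it leans in the azimuth I want. I'll go on and check that the lean persists.

```bash
python3 -m inch '0 -1 0 0 0;0 -1 0 0 0;0 -1 0 0 0;0 -1 0 0 0' >/dev/null; python3 -c "
from h import *
st()"; python3 -m inch '0 0.5 0 0 0;0 0.5 0 0 0' >/dev/null; python3 -c "
from h import *
st()"
```

```text
t 4.75 tcp [441.  240.7 944.3] grasp [477.  260.6 795.1] gap 85.5 F [-0.7  0.1  0.5]
 tooly [ 0.233  0.128 -0.964] tilt 15.4 az 28.9 toolz [-0.486  0.874 -0.001] q [-0.94  0.18  0.5   0.8  -0.11  1.91  1.57]
t 5.0 tcp [453.  247.3 895.3] grasp [489.  267.2 746.2] gap 85.4 F [-0.4  1.2 -1.2]
 tooly [ 0.233  0.129 -0.964] tilt 15.4 az 28.9 toolz [-0.486  0.874 -0.001] q [-0.97  0.14  0.49  0.97 -0.07  1.77  1.56]
```

The lean persists. I'll build it up to about 36°.

```bash
python3 -m inch '0 -1 0 0 0;0.3 -0.9 0 0 0;0.3 -0.9 0 0 0;0.4 -0.9 0 0 0;0.4 -0.9 0 0 0;0.4 -0.9 0 0 0' >/dev/null; python3 -c "
from h import *
st()"
```

```text
t 5.75 tcp [ 402.8  220.2 1023.7] grasp [463.2 253.5 885.2] gap 85.4 F [ 0.3 -0.1  0. ]
 tooly [ 0.39   0.215 -0.895] tilt 26.5 az 28.9 toolz [-0.486  0.874 -0.001] q [-1.03  0.15  0.61  0.64 -0.12  1.91  1.57]
```

```bash
python3 -m inch '0.4 -0.9 0 0 0;0.4 -0.9 0 0 0;0.4 -0.9 0 0 0;0.5 -0.8 0 0 0;0.5 -0.8 0 0 0' >/dev/null; python3 -c "
from h import *
st()"
```

```text
t 6.38 tcp [ 352.1  192.3 1094.4] grasp [433.9 237.6 971.2] gap 85.4 F [0.3 0.9 0.2]
 tooly [ 0.529  0.293 -0.797] tilt 37.2 az 29.0 toolz [-0.486  0.874 -0.001] q [-1.17  0.11  0.77  0.5  -0.13  1.91  1.57]
```

```bash
python3 -c "
from h import *
s,M,p,g=st()
G=np.array([586.3,-164,32]); P=G-120*M[:,1]
print(P, units(M,P-g), units(M,P-g)/20)"
```

```text
t 6.38 tcp [ 352.1  192.3 1094.4] grasp [433.9 237.6 971.2] gap 85.4 F [0.3 0.9 0.2]
 tooly [ 0.529  0.293 -0.797] tilt 37.2 az 29.0 toolz [-0.486  0.874 -0.001] q [-1.17  0.11  0.77  0.5  -0.13  1.91  1.57]
[ 522.83631443 -199.13976322  127.59057304] [-12.348  11.823  -8.476] [-0.6174   0.59115 -0.4238 ]
```

```bash
python3 -m inch '-0.62 0.59 -0.42 0 0;-0.62 0.59 -0.42 0 0;-0.62 0.59 -0.42 0 0;-0.62 0.59 -0.42 0 0;-0.62 0.59 -0.42 0 0;-0.62 0.59 -0.42 0 0;-0.62 0.59 -0.42 0 0;-0.62 0.59 -0.42 0 0;-0.62 0.59 -0.42 0 0;-0.62 0.59 -0.42 0 0;-0.62 0.59 -0.42 0 0;-0.62 0.59 -0.42 0 0;-0.62 0.59 -0.42 0 0;-0.62 0.59 -0.42 0 0' >/dev/null; python3 -c "
from h import *
s,M,p,g=st()
G=np.array([586.3,-164,32]); P=G-120*M[:,1]
print(P, units(M,P-g), units(M,P-g)/6)"
```

```text
t 8.12 tcp [ 402.2 -102.   525.1] grasp [483.9 -56.8 401.8] gap 85.4 F [ 0.6 -0.2 -0.2]
 tooly [ 0.528  0.292 -0.797] tilt 37.1 az 29.0 toolz [-0.478  0.878  0.005] q [-0.68 -0.27  0.85  2.17 -0.33  0.67  2.48]
[ 522.93561753 -199.08103235  127.67798181] [-3.839  3.95  -2.901] [-0.63983333  0.65833333 -0.4835    ]
```

Joint 7 is near its limit, so I take the half turn about y, which gives the same grasp.

```bash
python3 -m inch '0 0 0 0.185 0;0 0 0 0.185 0;0 0 0 0.185 0;0 0 0 0.185 0;0 0 0 0.185 0;0 0 0 0.185 0;0 0 0 0.185 0;0 0 0 0.185 0;0 0 0 0.185 0;0 0 0 0.185 0;0 0 0 0.185 0;0 0 0 0.185 0;0 0 0 0.185 0;0 0 0 0.185 0;0 0 0 0.185 0;0 0 0 0.185 0;0 0 0 0.18 0' >/dev/null; python3 -c "
from h import *
s,M,p,g=st()
G=np.array([586.3,-164,32]); P=G-120*M[:,1]
print(P, units(M,P-g), units(M,P-g)/6)"
```

```text
t 10.25 tcp [ 402.5 -101.   526.2] grasp [484.1 -55.7 402.8] gap 85.5 F [ 0.2  0.4 -0. ]
 tooly [ 0.527  0.293 -0.798] tilt 37.1 az 29.1 toolz [ 0.476 -0.879 -0.008] q [-0.1  -0.14  0.37  2.15 -0.6   0.74 -0.42]
[ 523.04549161 -199.16266916  127.72070762] [3.847 3.959 2.94 ] [0.64116667 0.65983333 0.49      ]
```

```bash
python3 -m inch '0.64 0.66 0.49 0 0;0.64 0.66 0.49 0 0;0.64 0.66 0.49 0 0;0.64 0.66 0.49 0 0;0.64 0.66 0.49 0 0;0.64 0.66 0.49 0 0;0 0 0 0 0' >/dev/null; python3 -c "
from h import *
s,M,p,g=st()
im=eyes.read_camera('wrist'); cv2.imwrite('pics/w1.png',im[:,:,::-1])
print([(round(d['score'],2),d['location'].round() if hasattr(d['location'],'round') else d['location']) for d in spotter.spot_in('specimen_cup','wrist')])
m=eyes.camera_model('wrist'); C=m['mount']
hsv=cv2.cvtColor(im,cv2.COLOR_RGB2HSV); k=cv2.inRange(hsv,(22,150,120),(35,255,255)); n,l,stt,ce=cv2.connectedComponentsWithStats(k); i=1+stt[1:,4].argmax(); print(stt[i],ce[i])
x,y,w,h=stt[i,:4]
d=M@C[:3,:3]@np.linalg.inv(m['camera_matrix'])@[*ce[i],1]; o=M@C[:3,3]+p; print('cup from lid', o+d*(64-o[2])/d[2])
G=np.array([586.3,-164,32]); print(units(M,G-g))"
```

```text
t 11.12 tcp [ 435.2 -225.8  287.7] grasp [ 514.  -181.6  162.1] gap 85.5 F [-0.9  0.4  0.4]
 tooly [ 0.509  0.286 -0.812] tilt 35.7 az 29.3 toolz [ 0.48  -0.877 -0.008] q [ 0.49  0.45  0.08  2.17 -1.28  0.6   0.61]
[]
[ 268  177   77   76 4580] [305.78253275 214.13537118]
cup from lid [ 584.12354704 -165.58830512   64.        ]
[0.352 2.95  0.406]
```

View pics/w1.png

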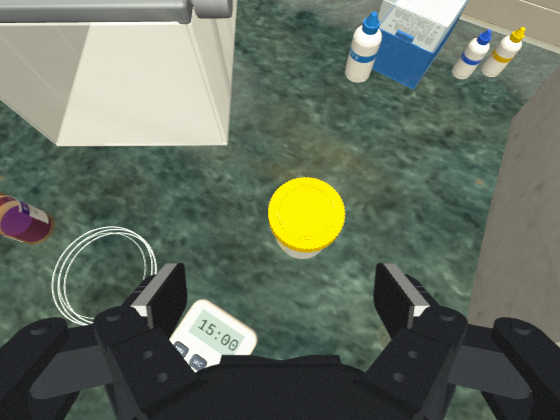

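The yellow lid is at (306,214), centred between the open fingers, with the timer at (215,345) behind it. Joint 5 is at its limit, so I step in carefully.

```bash
python3 -m inch '0.17 0.5 0.2 0 0;0.17 0.5 0.2 0 0;0 0.5 0 0 0' >/dev/null; python3 -c "
from h import *
s,M,p,g=st()
G=np.array([585.5,-164.5,32]); print(units(M,G-g))"
```

```text
t 11.6 tcp [ 473.  -225.6  218.1] grasp [ 551.5 -181.6   92.3] gap 85.5 F [ 0.1 -0.3 -0.6]
 tooly [ 0.508  0.284 -0.813] tilt 35.6 az 29.3 toolz [ 0.486 -0.874 -0.002] q [ 0.76  0.64 -0.31  2.09 -1.29  0.36  0.69]
[0.083 1.422 0.034]
```

```bash
python3 -m inch '0.04 0.47 0.02 0 0;0.04 0.47 0.01 0 0;0 0.47 0 0 0;0 0 0 0 0' >/dev/null; python3 -c "
from h import *
s,M,p,g=st()
G=np.array([585.5,-164.5,32]); print(units(M,G-g))"
```

```text
t 12.1 tcp [ 508.7 -210.3  160.4] grasp [ 586.2 -165.    34.3] gap 85.4 F [ 0.2  1.6 -0. ]
 tooly [ 0.501  0.293 -0.815] tilt 35.5 az 30.3 toolz [ 0.492 -0.87  -0.01 ] q [ 0.84  0.82 -0.49  2.02 -1.31  0.19  0.76]
[ 0.033  0.034 -0.016]
```

```bash
python3 -m inch '0 0 0 0 0.3;0 0 0 0 0.6;0 0 0 0 0.8;0 0 0 0 0.8;0 0 0 0 0.8' 35; python3 -m inch '-0.1 -0.2 0 0 0.8;-0.2 -0.4 0 0 0.8' ; python3 -c "
from h import *
s,M,p,g=st()
im=eyes.read_camera('wrist'); cv2.imwrite('pics/w2.png',im[:,:,::-1])"
```

```text
t: 12.72
position: [507.8, -212.2, 162.1]
orientation: [0.101, 1.813, -1.518]
wrist_force: [-3.4, 0.8, 6.3]
finger_gap: 57.9
t: 12.98
position: [502.5, -215.3, 194.2]
orientation: [0.101, 1.817, -1.519]
wrist_force: [-0.3, 0.3, -1.8]
finger_gap: 57.8
t 12.97 tcp [ 502.5 -215.3  194.2] grasp [ 580.2 -170.2   68.2] gap 57.8 F [-0.3  0.3 -1.8]
 tooly [ 0.503  0.291 -0.814] tilt 35.5 az 30.1 toolz [ 0.487 -0.873 -0.012] q [ 0.78  0.73 -0.4   2.03 -1.25  0.28  0.65]
```

View pics/w2.png

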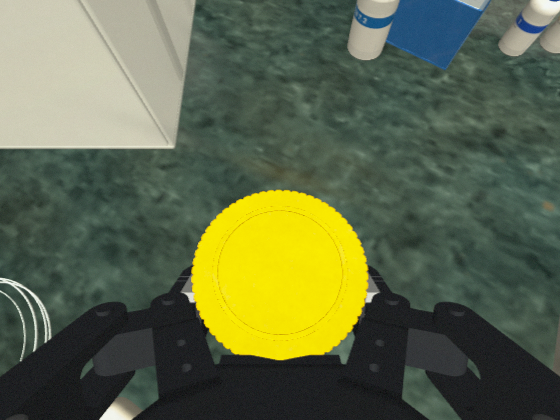

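The yellow lid fills the view at (281,272), gripped squarely with gap 58, so the cup is held. Next I stage it in front of the mouth.

```bash
python3 -c "
from h import *
s,M,p,g=st()
m=eyes.camera_model('wrist'); C=m['mount']
d=M@C[:3,:3]@np.linalg.inv(m['camera_matrix'])@[281,272,1]; o=M@C[:3,3]+p; print('lid', o+d*(100-o[2])/d[2])
P=unbox([-190,0,250]); print(P); print(units(M,[0,0,P[2]-g[2]])/5, units(M,[P[0]-g[0],P[1]-g[1],0])/5)"
```

```text
t 13.03 tcp [ 503.5 -215.5  197.2] grasp [ 581.7 -170.6   71.5] gap 58.1 F [0.1 1.3 1.5]
 tooly [ 0.506  0.29  -0.813] tilt 35.7 az 29.9 toolz [ 0.488 -0.873 -0.008] q [ 0.78  0.72 -0.4   2.03 -1.25  0.28  0.65]
lid [ 582.81612707 -170.15732541  100.        ]
[534.8422289    3.65753549 250.        ]
[-0.416  -0.58   -0.0058] [-0.1402  0.1074 -0.7   ]
```

```bash
python3 -m inch '-0.42 -0.58 0 0 0.8;-0.42 -0.58 0 0 0.8;-0.42 -0.58 0 0 0.8;-0.42 -0.58 0 0 0.8;-0.42 -0.58 0 0 0.8;-0.14 0.11 -0.7 0 0.8;-0.14 0.11 -0.7 0 0.8;-0.14 0.11 -0.7 0 0.8;-0.14 0.11 -0.7 0 0.8;-0.14 0.11 -0.7 0 0.8;0 0 0 0 0.8;0 0 0 0 0.8' >/dev/null; python3 -c "
from h import *
s,M,p,g=st()
P=unbox([-190,0,250]); print(units(M,P-g))
im=eyes.read_camera('wrist'); cv2.imwrite('pics/w3.png',im[:,:,::-1])
im=eyes.read_camera('scene'); a=im[::1,:,::-1]; cv2.imwrite('pics/s3.png',a)
for c in('wrist',):
  for n in('tray_plate','cover'): print(n,spotter.spot_in(n,c))"
```

```text
t 14.53 tcp [458.4 -42.2 373.1] grasp [536.5   2.8 247.3] gap 58.0 F [-0.1  0.3 -1.2]
 tooly [ 0.504  0.291 -0.813] tilt 35.6 az 30.0 toolz [ 0.488 -0.873 -0.009] q [ 0.34  0.2  -0.25  2.23 -1.02  0.36 -0.05]
[-0.016 -0.055 -0.032]
tray_plate [{'location': [677.7, 85.0, 164.1], 'score': 0.73}]
cover [{'location': [473.6, 57.5, 16.5], 'score': 0.36}]
```

View pics/w3.png

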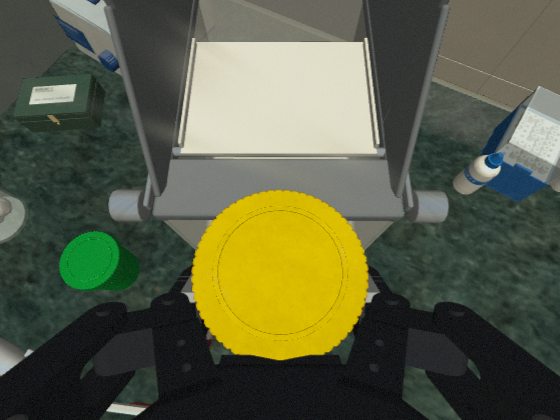

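The view shows the tray plate with near corners at about (179,154) and (383,154) and far corners at (196,42) and (367,42). I refit the box from these.

```bash
python3 -c "
from h import *
s,M,p,g=st()
m=eyes.camera_model('wrist'); C=m['mount']; o=M@C[:3,3]+p
def ray(u,z):
  d=M@C[:3,:3]@np.linalg.inv(m['camera_matrix'])@[*u,1]; return o+d*(z-o[2])/d[2]
for u in [(179,154),(383,154),(196,42),(367,42)]:
  P=ray(u,165); print(u,P.round(1),box(P).round(1))
print('lid',box(ray((281,272),g[2]-36+67)).round(1),'grasp',box(g).round(1))"
```

```text
t 14.72 tcp [458.7 -42.6 372.9] grasp [536.7   2.3 247.1] gap 57.9 F [-0.1  0.3 -1.1]
 tooly [ 0.504  0.291 -0.813] tilt 35.6 az 29.9 toolz [ 0.487 -0.873 -0.01 ] q [ 0.34  0.2  -0.25  2.23 -1.02  0.36 -0.05]
(179, 154) [597. 131. 165.] [-74.3  81.9 165. ]
(383, 154) [676.3 -13.4 165. ] [-74.2 -82.9 165. ]
(196, 42) [703.6 187.2 165. ] [ 46.2  79.9 165. ]
(367, 42) [780.   46.1 165. ] [ 45.5 -80.5 165. ]
lid [-188.2   -2.2  278.1] grasp [-189.    -2.   247.1]
```

```bash
sed -i 's/^BOX=.*; Y/BOX=np.array([705.2,97.0,0]); Y/' h.py; python3 -c "
from h import *
s,M,p,g=st(); print(box(g))
A=unbox([-110,0,212]);B=unbox([-63,0,209]); print(units(M,A-g)/4, units(M,B-A)/4)"
```

```text
t 14.72 tcp [458.7 -42.6 372.9] grasp [536.7   2.3 247.1] gap 57.9 F [-0.1  0.3 -1.1]
 tooly [ 0.504  0.291 -0.813] tilt 35.6 az 29.9 toolz [ 0.487 -0.873 -0.01 ] q [ 0.34  0.2  -0.25  2.23 -1.02  0.36 -0.05]
[-193.27084923   -2.11058439  247.10746791]
[-0.2365   0.38525 -0.0055 ] [-0.1825  0.149   0.002 ]
```

```bash
python3 -m inch '-0.24 0.38 0 0 0.8;-0.24 0.38 0 0 0.8;-0.24 0.38 0 0 0.8;-0.24 0.38 0 0 0.8;-0.18 0.15 0 0 0.8;-0.18 0.15 0 0 0.8;-0.18 0.15 0 0 0.8;-0.18 0.15 0 0 0.8;0 0 0 0 0.8' >/dev/null; python3 -c "
from h import *
s,M,p,g=st(); print(box(g))
A=unbox([-63,0,203]); print(units(M,A-g),units(M,[0,0,-2]))"
```

```text
t 15.85 tcp [572.4  22.9 335.8] grasp [650.3  68.1 210.1] gap 57.8 F [ 0.1  0.3 -1.2]
 tooly [ 0.504  0.292 -0.813] tilt 35.6 az 30.1 toolz [ 0.489 -0.872 -0.01 ] q [ 0.11  0.42 -0.18  2.02 -0.96  0.25 -0.21]
[-62.01874406   0.99916326 210.0506257 ]
[0.098 0.103 0.021] [0.023 0.033 0.   ]
```

```bash
python3 -m inch '0.024 0.033 0 0 0.8;0.024 0.033 0 0 0.8;0.024 0.033 0 0 0.8;0 0 0 0 0.8'; python3 -m inch '0.024 0.033 0 0 0.8;0 0 0 0 0.8';python3 -m inch '0.024 0.033 0 0 0.8;0 0 0 0 0.8'; python3 -c "
from h import *
s,M,p,g=st(); print(box(g))"
```

```text
t: 16.35
position: [571.5, 22.0, 329.3]
orientation: [0.101, 1.815, -1.519]
wrist_force: [0.9, -0.3, -2.3]
finger_gap: 58.2
t: 16.6
position: [571.7, 22.1, 327.5]
orientation: [0.101, 1.815, -1.519]
wrist_force: [-0.8, 0.4, -0.2]
finger_gap: 57.4
t: 16.85
position: [572.5, 22.7, 326.6]
orientation: [0.103, 1.813, -1.517]
wrist_force: [-0.8, 0.7, 4.8]
finger_gap: 57.9
t 16.85 tcp [572.5  22.7 326.6] grasp [650.8  67.9 201. ] gap 57.9 F [-0.8  0.7  4.8]
 tooly [ 0.506  0.292 -0.812] tilt 35.7 az 30.0 toolz [ 0.489 -0.872 -0.009] q [ 0.13  0.44 -0.21  2.03 -1.01  0.23 -0.16]
[-61.7441721    0.59006785 200.99228556]
```

Contact on the tray at +4.8 N. Release and look.

```bash
python3 -m inch '0 0 0 0 0.25;0 0 0 0 0.1;0 0 0 0 0;0 0 0 0 0'; python3 -c "
from h import *
s,M,p,g=st(); print(box(g)); print(units(M,unbox([-118,0,206])-unbox([-62,0,201]))/5)
im=eyes.read_camera('wrist'); a=eyes.read_camera('scene')
cv2.imwrite('pics/w4.png',np.hstack([im[:,80:480,::-1],cv2.resize(a[120:260,200:333,::-1],(400,420),interpolation=cv2.INTER_CUBIC)]))"
```

```text
t: 17.35
position: [571.6, 22.2, 325.3]
orientation: [0.101, 1.815, -1.519]
wrist_force: [-0.9, -0.3, -0.1]
finger_gap: 85.5
t 17.35 tcp [571.6  22.2 325.3] grasp [649.5  67.3 199.5] gap 85.5 F [-0.9 -0.3 -0.1]
 tooly [ 0.503  0.292 -0.813] tilt 35.6 az 30.1 toolz [ 0.488 -0.873 -0.01 ] q [ 0.13  0.44 -0.2   2.03 -1.01  0.23 -0.16]
[-63.1571692    0.67052498 199.46802029]
[ 0.1706 -0.1466 -0.0022]
```

View pics/w4.png

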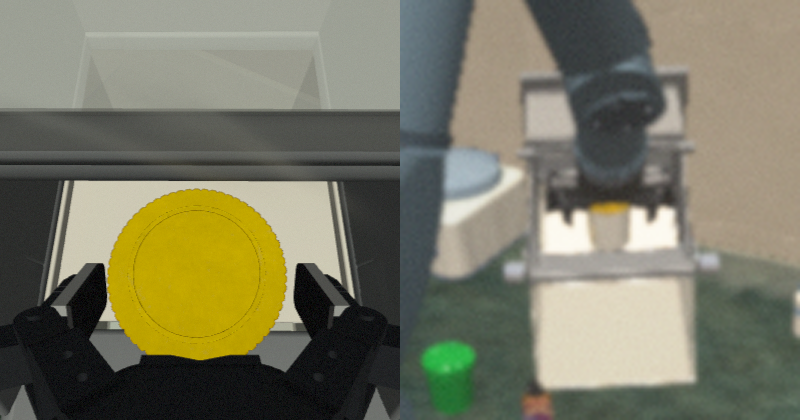

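The cup stands upright on the tray, lid at (198,272) and clear of both pads. I back out and narrow the fingers.

```bash
python3 -m inch '0.17 -0.147 0 0 0;0.17 -0.147 0 0 0;0.17 -0.147 0 0 0;0.17 -0.147 0 0 0;0.17 -0.147 0 0 0;0.05 -0.04 0 0 0;0 0 0 0 0.55;0 0 0 0 0.55;0 0 0 0 0.55;0 0 0 0 0.55'; python3 -c "
from h import *
s,M,p,g=st(); print(box(g)); print(units(M,unbox([10,0,0])-unbox([0,0,0])))"
```

```text
t: 18.7
position: [520.2, -6.5, 330.7]
orientation: [0.1, 1.815, -1.518]
wrist_force: [0.6, -0.2, -0.1]
finger_gap: 38.9
t 18.7 tcp [520.2  -6.5 330.7] grasp [598.1  38.6 204.9] gap 38.9 F [ 0.6 -0.2 -0.1]
 tooly [ 0.504  0.292 -0.813] tilt 35.6 az 30.1 toolz [ 0.489 -0.872 -0.01 ] q [ 0.28  0.37 -0.3   2.14 -1.09  0.23 -0.02]
[-1.21991862e+02  2.01736863e-01  2.04906099e+02]
[-0.163  0.116  0.002]
```

```bash
python3 -m inch '-0.065 0.046 0 0 0.55;-0.065 0.046 0 0 0.55;-0.065 0.046 0 0 0.55;-0.065 0.046 0 0 0.55;-0.065 0.046 0 0 0.55;-0.065 0.046 0 0 0.55;-0.065 0.046 0 0 0.55;-0.065 0.046 0 0 0.55;-0.065 0.046 0 0 0.55;0 0 0 0 0.55'
cat > look.py <<'E'
from h import *
s,M,p,g=st(); print("box",box(g).round(1))
im=eyes.read_camera('wrist')
m=eyes.camera_model('wrist'); C=m['mount']; o=M@C[:3,3]+p
k=cv2.inRange(cv2.cvtColor(im,cv2.COLOR_RGB2HSV),(20,130,60),(36,255,255)); n,l,S,ce=cv2.connectedComponentsWithStats(k); i=1+S[1:,4].argmax()
x,y,w,h,a=S[i]; print("yellow",S[i])
d=M@C[:3,:3]@np.linalg.inv(m['camera_matrix'])@[x+w/2,y+h/2,1]; print('cup',box(o+d*(232-o[2])/d[2]).round(1))
cv2.imwrite('pics/last.png',im[:,:,::-1])
E
python3 look.py
```

```text
t: 19.95
position: [551.6, 11.0, 331.0]
orientation: [0.101, 1.814, -1.518]
wrist_force: [0.2, 0.0, -1.5]
finger_gap: 38.3
t 19.95 tcp [551.6  11.  331. ] grasp [629.5  56.1 205.2] gap 38.3 F [ 0.2  0.  -1.5]
 tooly [ 0.504  0.292 -0.813] tilt 35.6 az 30.1 toolz [ 0.489 -0.872 -0.01 ] q [ 0.17  0.41 -0.23  2.07 -1.03  0.23 -0.12]
box [-86.    0.5 205.2]
yellow [  203   124   155   148 17808]
cup [-55.6   0.7 232. ]
```

```bash
python3 -m inch '-0.05 0.035 0 0 0.55;-0.05 0.035 0 0 0.55;-0.05 0.035 0 0 0.55;-0.05 0.035 0 0 0.55;-0.05 0.035 0 0 0.55;0 0 0 0 0.55'; python3 look.py
```

```text
t: 20.75
position: [564.9, 18.4, 331.1]
orientation: [0.101, 1.815, -1.518]
wrist_force: [-0.6, 0.5, -0.6]
finger_gap: 38.9
t 20.75 tcp [564.9  18.4 331.1] grasp [642.8  63.6 205.3] gap 38.9 F [-0.6  0.5 -0.6]
 tooly [ 0.504  0.292 -0.813] tilt 35.6 az 30.1 toolz [ 0.489 -0.872 -0.01 ] q [ 0.13  0.42 -0.2   2.04 -1.01  0.24 -0.16]
box [-70.8   0.6 205.3]
yellow [  203   161   155   112 14397]
cup [-48.2   0.8 232. ]
```

```bash
python3 -m inch '-0.05 0.035 0 0 0.55;-0.05 0.035 0 0 0.55;-0.05 0.035 0 0 0.55;0 0 0 0 0.55'|grep force; python3 look.py
```

```text
wrist_force: [-0.1, -0.1, -0.5]
t 21.3 tcp [572.8  22.9 331.2] grasp [650.8  68.1 205.4] gap 38.7 F [-0.1 -0.1 -0.5]
 tooly [ 0.504  0.292 -0.813] tilt 35.6 az 30.1 toolz [ 0.489 -0.872 -0.01 ] q [ 0.1   0.43 -0.18  2.02 -0.99  0.24 -0.18]
box [-61.6   0.7 205.4]
yellow [ 204  199  153   71 8169]
cup [-46.    0.9 232. ]
```

```bash
python3 -m inch '-0.038 0.05 0 0 0.55;-0.038 0.05 0 0 0.55;-0.038 0.05 0 0 0.55;0 0 0 0 0.55'|grep force; python3 look.py
```

```text
wrist_force: [-0.1, -0.3, -0.4]
t 21.85 tcp [580.7  27.4 328.4] grasp [658.6  72.5 202.6] gap 38.5 F [-0.1 -0.3 -0.4]
 tooly [ 0.504  0.292 -0.813] tilt 35.6 az 30.1 toolz [ 0.489 -0.872 -0.01 ] q [ 0.09  0.45 -0.17  2.01 -0.99  0.24 -0.19]
box [-52.6   0.9 202.6]
yellow [248 237  66   9 407]
cup [-40.5   0.8 232. ]
```

```bash
python3 -c "
from h import *
im=eyes.read_camera('wrist'); a=eyes.read_camera('scene')
cv2.imwrite('pics/w5.png',np.hstack([im[:,80:480,::-1],cv2.resize(a[120:260,200:333,::-1],(400,420),interpolation=cv2.INTER_CUBIC)]))"
```

```text
(no output)
```

View pics/w5.png

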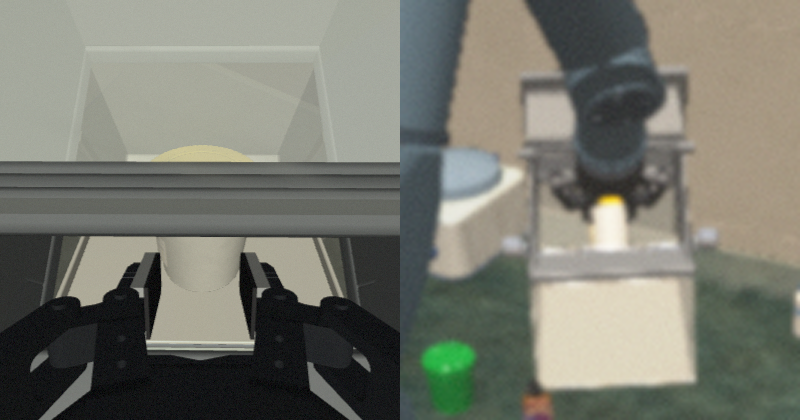

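The tray is running down with the cup leaning inwards (foot at (202,285)). I hold still and let it fall.

```bash
python3 -m inch '0 0 0 0 0.55;0 0 0 0 0.55;0 0 0 0 0.55;0 0 0 0 0.55;0 0 0 0 0.55;0 0 0 0 0.55'|grep force; python3 look.py; python3 -c "
from h import *
im=eyes.read_camera('wrist'); a=eyes.read_camera('scene')
cv2.imwrite('pics/w6.png',np.hstack([im[:,80:480,::-1],cv2.resize(a[120:260,200:333,::-1],(400,420),interpolation=cv2.INTER_CUBIC)]))"
```

```text
wrist_force: [-0.2, 0.5, 0.2]
t 22.75 tcp [580.5  27.1 328.4] grasp [658.4  72.2 202.6] gap 38.7 F [-0.2  0.5  0.2]
 tooly [ 0.504  0.292 -0.813] tilt 35.6 az 30.1 toolz [ 0.488 -0.873 -0.01 ] q [ 0.09  0.45 -0.17  2.01 -0.99  0.24 -0.19]
box [-53.    0.7 202.6]Traceback (most recent call last):
  File "look.py", line 5, in <module>
    k=cv2.inRange(cv2.cvtColor(im,cv2.COLOR_RGB2HSV),(20,130,60),(36,255,255)); n,l,S,ce=cv2.connectedComponentsWithStats(k); i=1+S[1:,4].argmax()
                                                                                                                                  ~~~~~~~~~~~~~~^^
ValueError: attempt to get argmax of an empty sequence
```

View pics/w6.png

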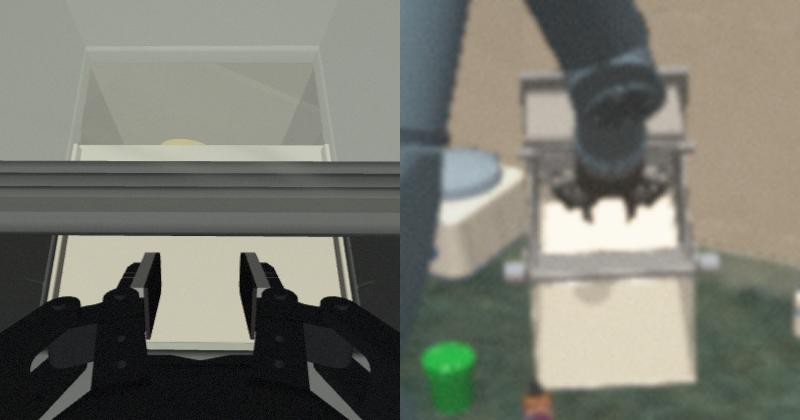

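The cup has gone (a yellow trace inside the box at (182,142)) and the empty tray is level again. I back out, rise and go over the cover's free edge with the fingers shut.

```bash
python3 -m inch '0.163 -0.116 0 0 0.55;0.33 -0.23 0 0 0.55;0.33 -0.23 0 0 0.55;0.4 -0.29 0 0 0.55;0.49 -0.35 0 0 1;0.49 -0.35 0 0 1;-0.4 -0.57 0 0 1;-0.4 -0.57 0 0 1;-0.4 -0.57 0 0 1;-0.4 -0.57 0 0 1;-0.4 -0.57 0 0 1;-0.4 -0.57 0 0 1;-0.4 -0.57 0 0 1;-0.4 -0.57 0 0 1;0 0 0 0 1'; python3 -c "
from h import *
s,M,p,g=st(); print(box(g))
A=unbox([-70,0,490]); B=unbox([-48,0,430]); print(units(M,A-g),units(M,B-A))"
```

```text
t: 24.78
position: [461.6, -42.9, 609.1]
orientation: [0.105, 1.81, -1.518]
wrist_force: [-0.1, 0.7, 0.1]
finger_gap: -0.1
t 24.77 tcp [461.6 -42.9 609.1] grasp [540.2   2.1 483.7] gap -0.1 F [-0.1  0.7  0.1]
 tooly [ 0.508  0.291 -0.811] tilt 35.8 az 29.8 toolz [ 0.488 -0.873 -0.007] q [ 0.25 -0.08 -0.13  1.9  -0.5   0.86 -0.7 ]
[-190.30131523   -4.02349174  483.73253839]
[-2.024  1.308 -0.06 ] [0.346 1.23  0.012]
```

```bash
python3 -m inch '-0.5 0.33 0 0 1;-0.5 0.33 0 0 1;-0.5 0.33 0 0 1;-0.5 0.33 0 0 1;0.09 0.3 0 0 1;0.09 0.3 0 0 1;0.09 0.3 0 0 1;0.09 0.3 0 0 1;0 0 0 0 1'
cat > plan.py <<'E'
from h import *
s,M,p,g=st(); b=box(g); print("box grasp",b.round(1))
prev=b
for ph in range(160,29,-10):
    f=np.radians(ph); C=np.array([-50,287])+108*np.array([-np.sin(f),-np.cos(f)])+13*np.array([-np.cos(f),np.sin(f)])
    y=M.T@np.eye(3); yb=R.from_euler("z",YAW).as_matrix().T@M[:,1]
    G=np.array([C[0],0,C[1]])-10*yb; G[1]=0
    print(ph,G.round(0),units(M,unbox(G)-unbox(prev))); prev=G
E
python3 plan.py; python3 -c "
from h import *
a=eyes.read_camera('scene'); im=eyes.read_camera('wrist')
cv2.imwrite('pics/s7.png',np.hstack([im[:,80:480,::-1],cv2.resize(a[60:260,170:360,::-1],(400,420),interpolation=cv2.INTER_CUBIC)]))"
```

```text
t: 25.9
position: [583.4, 26.2, 549.9]
orientation: [0.098, 1.817, -1.519]
wrist_force: [-0.7, 0.0, 0.0]
finger_gap: 0.4
t 25.9 tcp [583.4  26.2 549.9] grasp [660.9  71.4 423.9] gap 0.4 F [-0.7  0.   0. ]
 tooly [ 0.501  0.292 -0.815] tilt 35.4 az 30.2 toolz [ 0.489 -0.872 -0.012] q [ 0.14  0.18 -0.22  1.76 -0.37  0.67 -0.9 ]
box grasp [-51.2  -1.2 423.9]
160 [-81.   0. 401.] [ 0.743  0.032 -0.024]
150 [-99.   0. 395.] [ 0.362 -0.113 -0.002]
140 [-115.    0.  386.] [ 0.376 -0.048 -0.001]
130 [-130.    0.  375.] [ 0.379  0.018 -0.   ]
120 [-143.    0.  360.] [0.37  0.083 0.001]
110 [-153.    0.  344.] [0.35  0.146 0.002]
100 [-160.    0.  327.] [0.319 0.205 0.003]
90 [-164.    0.  308.] [0.279 0.257 0.004]
80 [-164.    0.  289.] [0.23  0.302 0.004]
70 [-162.    0.  270.] [0.174 0.337 0.005]
60 [-156.    0.  252.] [0.113 0.362 0.005]
50 [-147.    0.  236.] [0.048 0.376 0.006]
40 [-135.    0.  221.] [-0.018  0.379  0.006]
30 [-121.    0.  208.] [-0.083  0.37   0.006]
```

View pics/s7.png

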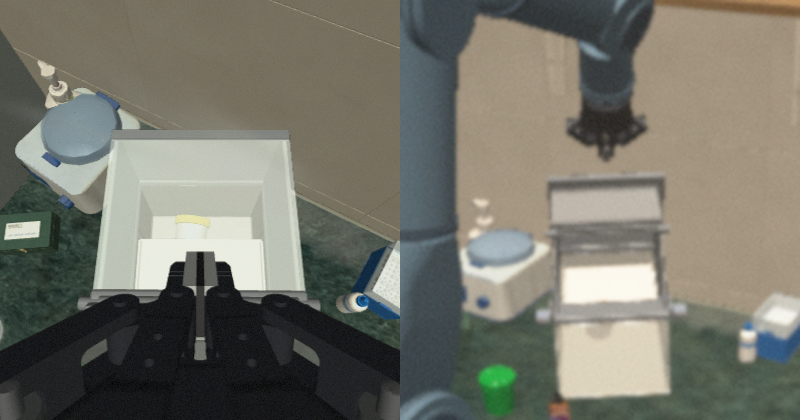

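The wrist view shows the cup lying inside the box at (190,228) and the fingers beyond the free edge. I sweep the cover down.

```bash
python3 -m inch '0.25 0.01 0 0 1;0.25 0.01 0 0 1;0.25 0.01 0 0 1;0.18 -0.06 0 0 1;0.18 -0.06 0 0 1;0.19 -0.02 0 0 1;0.19 -0.02 0 0 1;0.19 0.01 0 0 1;0.19 0.01 0 0 1;0.19 0.04 0 0 1;0.19 0.04 0 0 1;0.18 0.07 0 0 1;0.18 0.07 0 0 1;0.16 0.1 0 0 1;0.16 0.1 0 0 1'; python3 -c "
from h import *
s,M,p,g=st(); print(box(g).round(1))
a=eyes.read_camera('scene'); im=eyes.read_camera('wrist')
cv2.imwrite('pics/s8.png',np.hstack([im[:,80:480,::-1],cv2.resize(a[60:260,170:360,::-1],(400,420),interpolation=cv2.INTER_CUBIC)]))"
```

```text
t: 27.88
position: [486.8, -26.8, 453.3]
orientation: [0.101, 1.815, -1.519]
wrist_force: [0.2, 0.4, -0.1]
finger_gap: 0.3
t 27.88 tcp [486.8 -26.8 453.3] grasp [564.7  18.3 327.5] gap 0.3 F [ 0.2  0.4 -0.1]
 tooly [ 0.504  0.292 -0.813] tilt 35.6 az 30.1 toolz [ 0.488 -0.873 -0.01 ] q [ 0.31  0.11 -0.25  2.09 -0.67  0.5  -0.47]
[-161.    -1.5  327.5]
```

View pics/s8.png

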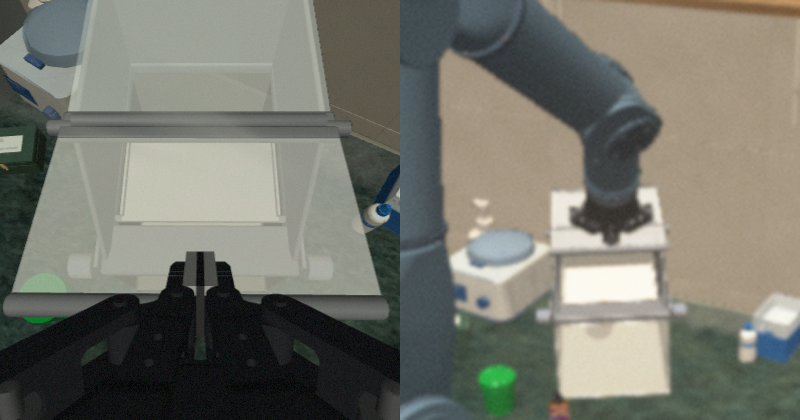

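The cover now stands about level, its free edge at row 305, with the fingertips on its outer face. I continue down.

```bash
python3 -m inch '0.14 0.13 0 0 1;0.14 0.13 0 0 1;0.12 0.15 0 0 1;0.12 0.15 0 0 1;0.09 0.17 0 0 1;0.09 0.17 0 0 1;0.06 0.18 0 0 1;0.06 0.18 0 0 1;0.02 0.19 0 0 1;0.02 0.19 0 0 1;0 0.19 0 0 1;0 0.19 0 0 1'; python3 -m inch '-0.02 0.09 0 0 1;0 0 0 0 1'; python3 -c "
from h import *
s,M,p,g=st(); print(box(g).round(1))"
```

```text
t: 29.48
position: [507.6, -13.8, 346.2]
orientation: [0.101, 1.815, -1.518]
wrist_force: [-0.4, -0.4, 0.1]
finger_gap: -0.2
t: 29.72
position: [510.3, -12.2, 343.3]
orientation: [0.1, 1.815, -1.518]
wrist_force: [-0.7, -0.3, -0.5]
finger_gap: -0.1
t 29.73 tcp [510.3 -12.2 343.3] grasp [588.1  33.  217.5] gap -0.1 F [-0.7 -0.3 -0.5]
 tooly [ 0.503  0.292 -0.813] tilt 35.6 az 30.1 toolz [ 0.489 -0.872 -0.011] q [ 0.36  0.34 -0.38  2.15 -0.95  0.23 -0.15]
[-1.335e+02  1.000e-01  2.175e+02]
```

Now I creep along tool y until it resists.

```bash
python3 -m inch '-0.02 0.09 0 0 1;-0.01 0.05 0 0 1;0 0 0 0 1'|grep force; python3 -m inch '-0.01 0.06 0 0 1;-0.01 0.05 0 0 1;0 0 0 0 1'|grep -E 'force|pos'; python3 -m inch '-0.01 0.06 0 0 1;0 0 0 0 1'|grep -E 'force|pos'; python3 -c "
from h import *
s,M,p,g=st(); print(box(g).round(1))"
```

```text
wrist_force: [-0.4, 0.7, -0.1]
position: [517.1, -8.7, 336.4]
wrist_force: [-28.9, -9.8, 33.3]
position: [517.9, -8.4, 335.6]
wrist_force: [-53.5, -18.2, 62.1]
t 30.73 tcp [517.9  -8.4 335.6] grasp [596.   36.6 209.9] gap 0.2 F [-53.5 -18.2  62.1]
 tooly [ 0.505  0.291 -0.813] tilt 35.7 az 30.0 toolz [ 0.488 -0.873 -0.009] q [ 0.34  0.37 -0.37  2.14 -1.    0.22 -0.1 ]
[-124.8   -0.5  209.9]
```

It is hard against the stop, so the cover is shut. I back off straight away.

```bash
python3 -m inch '0 -0.1 0 0 1;0 -0.3 0 0 1;0 -0.6 0 0 1;0 -0.6 0 0 1;0 -0.8 0 0 1;0 -0.8 0 0 1;0 0 0 0 1;0 0 0 0 1'|grep force; python3 -c "
from h import *
s,M,p,g=st(); print(box(g).round(1))
a=eyes.read_camera('scene'); im=eyes.read_camera('wrist')
cv2.imwrite('pics/s9.png',np.hstack([im[:,80:480,::-1],cv2.resize(a[100:260,200:350,::-1],(400,420),interpolation=cv2.INTER_CUBIC)]))"
```

```text
wrist_force: [0.9, -0.6, -1.0]
t 31.73 tcp [439.6 -53.  462.6] grasp [517.5  -7.9 336.8] gap 0.2 F [ 0.9 -0.6 -1. ]
 tooly [ 0.503  0.292 -0.813] tilt 35.6 az 30.1 toolz [ 0.489 -0.872 -0.011] q [ 0.31  0.02 -0.16  2.17 -0.73  0.57 -0.36]
[-215.    -1.8  336.8]
```

View pics/s9.png

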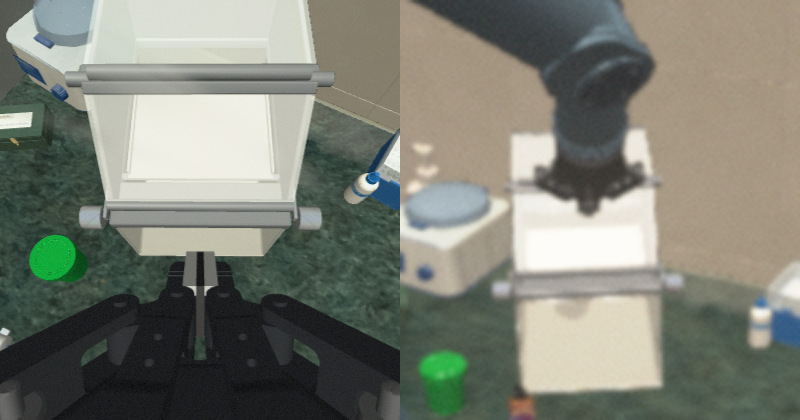

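The cover's grey edge lies on the ledge at row ~215 and the robot is clear. One numeric check of its angle, then I hand in.

```bash
python3 -c "
from h import *
s,M,p,g=st()
m=eyes.camera_model('wrist'); C=m['mount']; o=M@C[:3,3]+p
for th in (0,.08,.2):
  f=np.radians(34.8)+th; W=unbox([-50-128*np.sin(f),0,287-128*np.cos(f)]); q=C[:3,:3].T@(M.T@(W-p)-C[:3,3]); u=m['camera_matrix']@q; print(th,(u/u[2]).round(1))
im=cv2.imread('pics/s9.png'); print(im[196:232:2,150].mean(1).round())"
```

```text
t 31.82 tcp [439.7 -52.8 461.9] grasp [517.3  -7.6 336. ] gap 0.1 F [-0.6  0.8 -0.2]
 tooly [ 0.502  0.293 -0.814] tilt 35.5 az 30.2 toolz [ 0.489 -0.872 -0.012] q [ 0.31  0.02 -0.16  2.17 -0.73  0.57 -0.36]
0 [281.6 211.3   1. ]
0.08 [281.5 217.    1. ]
0.2 [281.3 224.7   1. ]
[216. 218. 208. 149. 171. 168. 127.  88. 147. 148. 148. 149. 150. 147.
 129.  89. 185. 188.]
```

```bash
python3 -c "
from h import *
print(robot.close_job())"
```

```text
the job is handed in; nothing more can be done
None
```

I discarded the yellow-lidded specimen cup in the waste box, shut the cover and handed the job in at about 32 s of the 72 s allowed. The hand-in gives no verdict.

**What I did:** The moves can only turn the hand about its fingers' axis, so I got the lean (about 36°) by driving the arm up to its reach limit; the lean then held. I gripped the cup, set it down upright about 13 mm beyond the axle and let go. I then backed off and pushed it in with half-closed fingers until the tray tipped by itself. With the tray back level, I swept the cover down to its stop.

**What the last checks showed:**
- **Cup and tray:** the pictures show the cup lying inside the box and the empty tray level. My last view of the cup was from above, before I closed the cover.
- **Cover:** its free edge appears at row 206 of the wrist picture, against 211 expected when shut and 217 at the 0.08 rad limit. That rests on my reading the upper grey band as the cover edge. The hard stop I felt agrees.
- **Robot:** it is clear of everything, with the wrist force near zero.
- **Other bench things:** I did not touch them knowingly, but I did not re-measure where they stand.

**What disagreed or went less well:**
- My first estimate of the box position was about 4 mm off; I corrected it from the wrist camera before placing the cup.
- Joints 5 and 6 were at their limits during the grasp.
- The last push on the shut cover peaked at about 84 N at the wrist, harder than I meant but under the 120 N limit.

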